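# Set the model trimmer's table lever in the marked notch

### The job

The table of the plaster-model trimmer has to be set to the angle marked for the next job. Pull the table lever sideways out of its park notch at the end of the slot, throw it along the slot to the notch marked by the arrow-shaped tab, and let it spring fully home in that notch: the notches are hidden under the cover and lie only roughly at their marks, so feel for the right one. Leave the lever free and do not shift the casts, bowl and spatula on the bench.

Things in the scene. Friction and masses are not known exactly. Their poses are not given: they have to be found in the camera images.
- trimmer: White plaster-model trimmer, fixed: a 285 mm tall wheel housing (from x 130, y 60 mm on) behind a black model table, and right of the table (seen from its front) a lever console, 250 x 100 mm, its flat top 140 mm above the bench. Origin on the bench under the middle of the console's slot; x runs along the slot, from the trimmer's front to its back; y from the console to the model table; z up.
- pivot (a point): Pivot of the lever inside the console, 20 mm above the trimmer's origin. The lever starts 0.44 to 0.52 rad off upright in the wide park notch at the slot's -x (front) end. Three narrow notches follow towards +x, at leans of about -0.12, 0.15 and 0.42 rad (+ to +x), give or take 0.09 rad: their hidden plate may sit up to 9 mm off, the same for all, along the slot.
- knob (a point): Centre of the lever's black ball knob, 32 mm across, 180 mm from the pivot, on a 10 mm steel stem. It swings along the slot (-0.58 to 0.58 rad) with about 1 N of friction, stays where left, and tilts the model table. A spring leans it to trimmer +y into the notches: pull the knob at least 15 mm to -y to free it (stop at 25 mm), with 2 N at first, 4 to 5 N when out.
- stem (a point): Point on the lever's stem 120 mm from the pivot, level with the console's top, 60 mm below the knob's centre. Compare its trimmer x with the arrow's to know which notch the lever is at. Home in the marked notch it lies within 15 mm of the arrow along x, with about 2 mm of play either way before a wall stops it. About 0.135 rad short of or past a mark, it is always on a land.
- lever_side (a joint): Sideways lean of the lever, rad: 0 = fully home in a notch, about 0.08 (knob 14 mm out) = let go between notches, resting sprung against the land there; swept on along the slot it drops into the next notch by itself. 0.14 = stop. The knob moves 180 mm per rad, to trimmer -y as it grows.
- arrow (a point): Top of the raised black arrow-shaped tab, 36 mm long, 18 mm wide, 6 mm high, on the console's top at the +y side of the slot, 31 mm from the slot's line, pointing at the slot (to trimmer -y); its axes are parallel to the trimmer's. The other two narrow notches have round black studs 12 mm across as marks. Marks are 33 to 35 mm apart along the slot.
- cast_a: White plaster dental cast, 45 x 58 x 34 mm, loose on the bench, origin at the centre of its underside. To be left alone.
- cast_b: Another such cast. To be left alone.
- bowl: Dark rubber mixing bowl, 110 mm across, 65 mm high, origin at the centre of its underside. To be left alone.
- spatula: Spatula lying on the bench. To be left alone.

How it is judged (in metres and radians):
On the way:
1. the lever is pulled sideways out of the park notch (value of joint lever_side above 0.07 rad), for 0.1 s.
At the end, for the whole second after the job is handed in: The lever is fully home (lever_side under 0.025 rad) in the notch marked by the arrow tab (stem point within 16.5 mm of the arrow along the slot), at rest and let go; no cast, bowl or spatula shifted by more than 20 mm (value of joint lever_side below 0.025 rad and x of stem in the frame of arrow between -0.0165 and 0.0165 m and velocity of joint lever_side between -0.05 and 0.05 rad/s); the robot touches nothing.
It fails at once if a cast, the bowl or the spatula is shifted by more than 20 mm (distance of any of cast_a, cast_b, bowl, spatula from where it was at the start of the episode above 0.02 m).
It also fails if it takes over 42 s, if anything falls off the work surface, if the arm or the gripper's body presses on something with over 40 N, if the wrist force passes 120 N, or if a joint passes its speed limit or range.

### The arm

A 6-joint arm with a two-finger parallel gripper is mounted at the origin on the work surface. World frame = base frame: x ahead of the robot, y to its left, z up, the work surface at z = 0. Lengths are in m, angles in degrees, forces in N, time in s.
With the tool pointing down it reaches from about 0.35 to 0.875 m from the base axis. Payload 4.2 kg.
Tool frame: the origin (TCP) lies on the centre line of the jaws, within the pads' length; the fingertips stand 19 mm ahead of it and the grasp point (between the pads) is the TCP; z points along the fingers, y is the line along which they close (so a half turn about z gives the same grasp; the last joint's range is limited). The gripper opens to 87 mm and grips with 3 to 60 N. Pads are 19 mm wide; open, the fingers measure 117 mm over their backs; the gripper's body (75 mm by 190 mm) begins 51 mm behind the grasp point.
Start: joints at [91.937, 22.042, 0.453, 0, -68.411, -14.817], TCP at [0.139, 0.609, 0.242] pointing down, gripper open.
Joint ranges: [-179.83, 179.83], [-69.29, 118.12], [-61.27, 80.66], [-181.25, 117.63], [-171.15, -9.14], [-177.46, 177.46]. Speed limits (degrees/s): [159.86, 159.86, 180, 180, 180, 180].

### API

Orientations are given as a 3x3 rotation matrix whose columns are the frame's x, y, z axes.
In Python, from station import sense, capture, finish_job, search_frame, masks_of gives the robot as it stands.
- The arm moves only by the tool drive_tool, never from a script. Its argument "rows" is a list of rows, each a list of 7 numbers: the opening in per cent of the stroke, from 0 (shut) to 100 (fully open), then the shift along the world's x, y, z in mm, then the turn, a rotation vector about the world's x, y, z in rad. In form: [[fingers, dx, dy, dz, wx, wy, wz], ...]. A call has 1 to 5 rows; each row shifts and turns the commanded pose from where the row before left it; what a row does not reach is not made up. A row lasts 1/12 s, in which the tool goes at most 41.7 mm and 7.16 degrees, less where a joint would pass 70% of its speed; a pose out of reach is approached as far as the arm can. A call is refused whole if a number of a shift passes 41.7 or a number of a turn 0.125, either way. A call with a gripper value outside its range is refused whole. The fingers move at their own pace and stop on an object; the grip force is fixed at half the most. Time passes only in rows, so rows that do not move let the fingers close. It gives the time, the measured TCP pose, the force, the opening and the grip force at its end, in the units of the state.
- sense(): the state, without advancing time (a new reading comes with each control period).
- capture(name): name is "scene" or "top" or "wrist"; returns a dict with "frame" (384x512x3 uint8, red, green, blue), "z_map" (384x512 float32, m along the optical axis (not along the pixel's ray), 0 where there is no reading), "fx", "fy", "cx", "cy" (pixels), "R" (3x3) and "t" (3): a world point X has camera coordinates R X + t; the wrist camera has in their place "T_tool_cam" (4x4, takes a point from camera to tool coordinates, whose origin is the TCP and whose axes are the flange's). Camera axes: x right, y down, z forward; pixel columns grow to the right and rows downward; lengths in m; the calibration is good to about 2 mm. A picture is of the moment at which its call begins: read the wrist's pose just before it.
- finish_job(): hands the job in; it is judged then, once.
Trained networks look in a picture, given as the dict that the camera call returned (one of the last four; its "shot" number tells which), for a name from the list of things; names that differ only in an ending like _2 or _b are one class to them, and where a whole thing is asked for, a point or a joint stands for the part that bears it (a point fixed in the world has none). Each returns a list of dicts, best first, with "p" (0 to 1); they miss things now and then, are a little off and sometimes report something else, mostly with a low value. They report only what shows in the picture. A call takes as long as a camera call.
- search_frame(label, picture): "xy" ([column, row] in pixels, amid what is visible of it).
- masks_of(label, picture): "region" (384x512 bool, what is visible of it) and "xy" ([column, row] in pixels, amid what is visible of it).
The state is a dict: "time_s": time; "joints": joint angles; "joint_velocities": joint speeds; "effort": joint torques, N m; "tcp_pos": TCP position; "ee_rot": TCP orientation; "wrist_force": force on the tool from outside, world axes, zero at the start; "moment": the same for the moment, N m; "gripper_width": opening from 0.0 (shut) to 1.0 (fully open); "gripper_force": force on a finger pad.
Only numpy, scipy, OpenCV 4.12 (cv2) and the standard library are available. Lean on these libraries where they do the work, as an engineer would, in place of code of your own. Each camera call takes 0.05 s, during which the arm holds its last target. There are 200 camera calls.

## Working session

There is one attempt and no reset: what is moved stays moved. The work goes in short steps, Python scripts to look and compute and a tool call to move; the robot and the scene stay as the last step left them, time stands still between calls to the robot, and variables do not carry over. Pictures are saved under pics/ and viewed, at most 10 in all, crops included, and the job is handed in when it is done.

Besides the shell and the picture viewer there is one more tool, called after "Request:" as name(argument=value, ...) on one line, values as JSON. drive_tool: Moves the arm, as the interface text tells. Its arguments: {"type":"object","properties":{"rows":{"type":"array"}},"required":["rows"]}

```bash
mkdir -p pics; cat > h.py <<'E'
import numpy as np,cv2
from station import *
def P(c,u,v,z=None):
    z=c["z_map"][int(round(v)),int(round(u))] if z is None else z
    p=np.array([(u-c["cx"])/c["fx"]*z,(v-c["cy"])/c["fy"]*z,z])
    if "R" in c and c["R"] is not None: return np.array(c["R"]).T@(p-np.array(c["t"]))
    s=c["s"]; T=np.array(c["T_tool_cam"]); return np.array(s["ee_rot"])@(T[:3,:3]@p+T[:3,3])+np.array(s["tcp_pos"])
E
python3 - <<'E'
from h import *
np.set_printoptions(precision=4,suppress=True)
ims=[]
for n in ["scene","top"]:
    c=capture(n); ims.append(c["frame"][:,:,::-1])
    for l in ["trimmer","knob","stem","arrow","cast_a","bowl","spatula"]:
        for d in search_frame(l,c)[:3]:
            u,v=d["xy"]; print(n,l,round(d["p"],2),np.round(d["xy"],1),P(c,u,v))
    np.savez("pics/"+n,**{k:c[k] for k in c if k!="shot"})
cv2.imwrite("pics/a.png",cv2.resize(ims[0],(800,600)));cv2.imwrite("pics/b.png",cv2.resize(ims[1],(800,600)))
s=sense();print(s["time_s"],s["ee_rot"],s["wrist_force"])
E
```

```text
scene trimmer 0.63 [154.1 329.3] [ 0.6194 -0.2339  0.1138]
scene knob 0.85 [144.6 258.3] [ 0.4974 -0.1489  0.1255]
scene stem 0.65 [148.1 254.8] [ 0.499  -0.14    0.1292]
scene arrow 0.51 [152.  264.3] [ 0.5321 -0.1541  0.1457]
scene cast_a 0.89 [285.8 207.1] [0.5961 0.2079 0.0224]
scene cast_a 0.76 [259.3 187.4] [0.5066 0.2106 0.0322]
scene bowl 0.63 [366.4 176. ] [0.7022 0.4324 0.023 ]
scene spatula 0.87 [297.1 146.3] [0.475  0.4291 0.0023]
top trimmer 0.78 [418.5 169.1] [ 0.6384 -0.2465  0.1176]
top knob 0.93 [378.9 230.1] [ 0.4967 -0.1486  0.1293]
top stem 0.76 [380.8 231.6] [ 0.4936 -0.1529  0.1287]
top stem 0.48 [420.  168.8] [ 0.6385 -0.2487  0.1203]
top stem 0.29 [146. 140.] [0.7231 0.413  0.0077]
top cast_a 0.9 [216.3 232. ] [0.4881 0.2174 0.0192]
top cast_a 0.57 [219.7 190.3] [0.5931 0.2134 0.0197]
top bowl 0.61 [145.  141.4] [0.7198 0.4158 0.006 ]
top spatula 0.57 [128.9 241.7] [0.4587 0.4384 0.0012]
0.8 [[ 0.9748 -0.2229  0.    ]
 [-0.2229 -0.9748  0.    ]
 [ 0.     -0.     -1.    ]] [-0.0272 -0.0803  0.0611]
```

View pics/a.png

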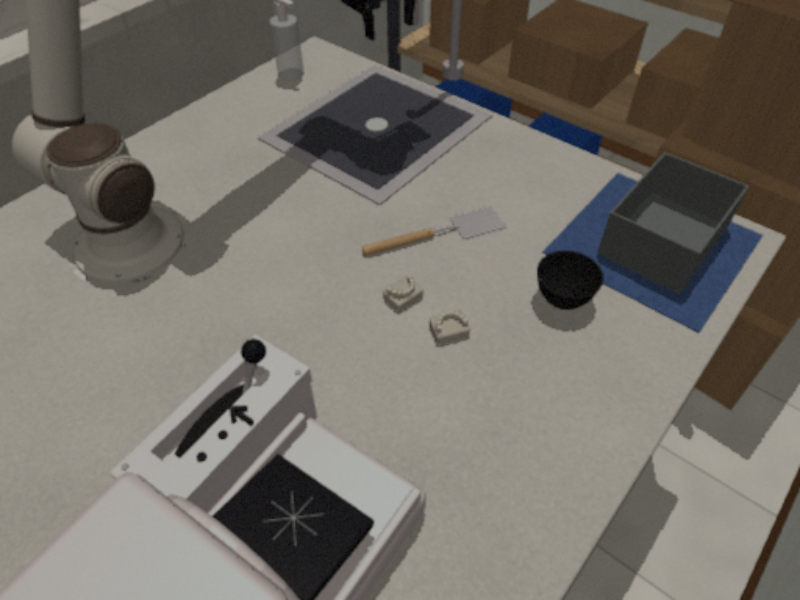

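View pics/b.png

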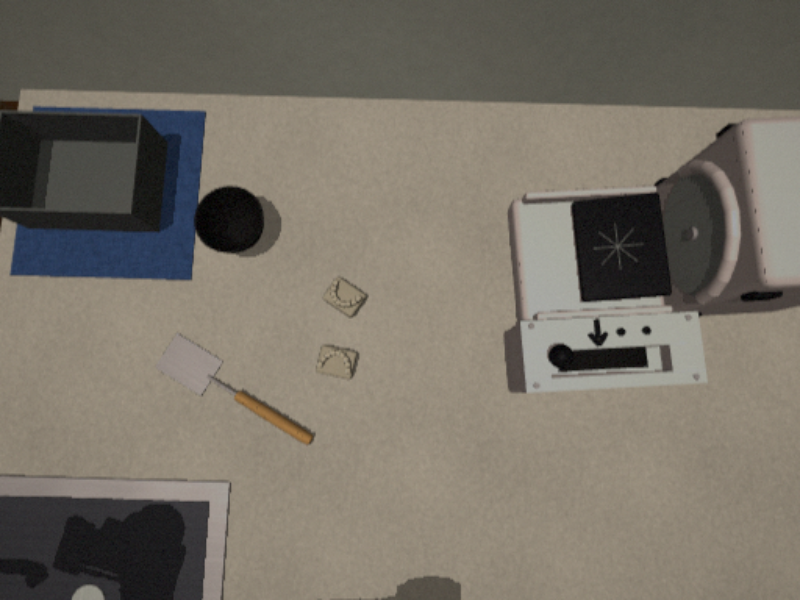

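The scene view shows the knob at (253,351) of 800x600. The arrow at (240,413) is the mark nearest the park end, with studs at (223,435) and (201,457). In the top view the knob is at (560,355), the arrow at (597,332), and the studs at (621,331) and (647,330). So the target is the first narrow notch, at about -0.12 rad. The network's knob depth is wrong because it hit the slot, so I'll triangulate.

```bash
cat > m.py <<'E'
from h import *
np.set_printoptions(precision=4,suppress=True)
from scipy.ndimage import label
C={n:dict(np.load(f"pics/{n}.npz")) for n in ["scene","top"]}
def tri(a,b):
    o=[];d=[]
    for n,(u,v) in (("scene",a),("top",b)):
        c=C[n];p0=P(c,u,v,0.);p1=P(c,u,v,1.);o.append(p0);d.append((p1-p0)/np.linalg.norm(p1-p0))
    A=sum(np.eye(3)-np.outer(k,k) for k in d);B=sum((np.eye(3)-np.outer(k,k))@q for k,q in zip(d,o))
    x=np.linalg.solve(A,B);return x,[np.linalg.norm(np.cross(x-q,k)) for q,k in zip(o,d)]
k=.64
print("knob",tri((253*k,351*k),(560*k,355*k)))
print("arrow",tri((240*k,413*k),(597*k,332*k)))
print("stud1",tri((223*k,435*k),(621*k,331*k)))
print("stud2",tri((201*k,457*k),(647*k,330*k)))
# screws, top
for u,v in((531,325),(688,317),(536,384),(702,376)):
  print("corner",P(C["top"],u*k,v*k))
c=C["top"]
ks=np.array([P(c,u,v) for v in range(215,245) for u in range(345,375) if c["z_map"][v,u]>0])
q=ks[ks[:,2]>.17];print("ball pts",len(q),q.mean(0),q.min(0),q.max(0))
tb=np.array([P(c,u,v) for v in range(140,185) for u in range(375,420)]);print("table z",tb[:,2].min(),tb[:,2].max())
# dark marks from top view, at z=.146
g=cv2.cvtColor(c["frame"],cv2.COLOR_RGB2GRAY); m=(g<70); m[:200]=0;m[250:]=0;m[:,:335]=0
l,n=label(m)
for i in range(1,n+1):
  v,u=np.where(l==i)
  if len(u)>8: print(i,len(u),u.mean(),v.mean(),(u.min(),u.max(),v.min(),v.max()))
E
python3 m.py
```

```text
knob (array([ 0.4983, -0.0896,  0.1791]), [np.float64(2.380036533410558e-05), np.float64(2.380036533413852e-05)])
arrow (array([ 0.5337, -0.1515,  0.1441]), [np.float64(0.00023693194876503893), np.float64(0.00023693194876498125)])
stud1 (array([ 0.5374, -0.1854,  0.1398]), [np.float64(0.0011410113713265567), np.float64(0.0011410113713263821)])
stud2 (array([ 0.5397, -0.2215,  0.1399]), [np.float64(0.0011030506883078738), np.float64(0.0011030506883078026)])
corner [ 0.5417 -0.0615  0.139 ]
corner [ 0.5585 -0.2793  0.1422]
corner [ 0.4606 -0.0673  0.1401]
corner [ 0.4776 -0.2956  0.1396]
ball pts 195 [ 0.4959 -0.0867  0.1904] [ 0.4821 -0.1026  0.1754] [ 0.5108 -0.0736  0.1974]
table z 0.09711853202209879 0.9099863905561473
6 95 382.2105263157895 213.69473684210527 (np.int64(376), np.int64(388), np.int64(204), np.int64(220))
7 20 413.2 211.1 (np.int64(411), np.int64(415), np.int64(209), np.int64(213))
8 20 397.05 212.1 (np.int64(395), np.int64(399), np.int64(210), np.int64(214))
9 818 381.4462102689487 228.8875305623472 (np.int64(351), np.int64(413), np.int64(220), np.int64(237))
```

Request:
drive_tool(rows=[[100, 26, -31, 0, 0, 0, -0.0635], [100, 26, -31, 0, 0, 0, -0.0635], [100, 26, -31, 0, 0, 0, -0.0635], [100, 26, -31, 0, 0, 0, -0.0635], [100, 26, -31, 0, 0, 0, -0.0635]])

```text
time_s: 1.22
tcp_pos: [0.2701, 0.4527, 0.2417]
ee_rot: [[0.855, -0.518, 0.0], [-0.518, -0.855, 0.0], [0.0, -0.0, -1.0]]
wrist_force: [0.1, 0.0, -0.1]
gripper_width: 0.996
gripper_force: 0.0
```

Request:
drive_tool(rows=[[100, 26, -31, 0, 0, 0, -0.0635], [100, 26, -31, 0, 0, 0, -0.0635], [100, 26, -31, 0, 0, 0, -0.0635], [100, 26, -31, 0, 0, 0, -0.0635], [100, 26, -31, 0, 0, 0, -0.0635]])

```text
time_s: 1.63
tcp_pos: [0.4002, 0.2976, 0.242]
ee_rot: [[0.651, -0.759, 0.001], [-0.759, -0.651, 0.001], [-0.0, -0.001, -1.0]]
wrist_force: [1.1, -0.4, -0.4]
gripper_width: 1.001
gripper_force: 0.0
```

Request:
drive_tool(rows=[[100, 10, -39, 0, 0, 0, -0.0635], [100, 10, -39, 0, 0, 0, -0.0635], [100, 10, -39, 0, 0, 0, -0.0635], [100, 10, -39, 0, 0, 0, -0.0635], [100, 10, -39, 0, 0, 0, -0.0635]])

```text
time_s: 2.05
tcp_pos: [0.4494, 0.1024, 0.242]
ee_rot: [[0.381, -0.925, 0.001], [-0.925, -0.381, 0.0], [-0.0, -0.001, -1.0]]
wrist_force: [0.8, 0.7, 0.7]
gripper_width: 0.997
gripper_force: 0.0
```

Request:
drive_tool(rows=[[100, 10, -39, 0, 0, 0, -0.0635], [100, 10, -39, 0, 0, 0, -0.0635], [100, 10, -39, 0, 0, 0, -0.0635], [100, 10, -30, 0, 0, 0, -0.0635], [100, 0, 0, 0, 0, 0, -0.0635]])

```text
time_s: 2.47
tcp_pos: [0.4902, -0.047, 0.2416]
ee_rot: [[0.067, -0.998, 0.0], [-0.998, -0.067, -0.001], [0.001, -0.0, -1.0]]
wrist_force: [0.7, 0.2, 1.0]
gripper_width: 1.0
gripper_force: 0.0
```

```bash
python3 - <<'E'
from h import *
np.set_printoptions(precision=4,suppress=True)
s=sense();c=capture("wrist");c["s"]=s
print(s["tcp_pos"],s["ee_rot"],s["joints"],s["time_s"])
for d in search_frame("knob",c)[:2]: print(d["p"],d["xy"],P(c,*d["xy"]))
z=c["z_map"];pts=np.array([P(c,u,v) for v in range(0,384,2) for u in range(0,512,2) if z[v,u]>0])
q=pts[(abs(pts[:,0]-.498)<.035)&(abs(pts[:,1]+.0896)<.035)&(pts[:,2]>.165)&(pts[:,2]<.21)]
print(len(q),q.min(0),q.max(0))
from scipy.optimize import least_squares
print(least_squares(lambda p:np.linalg.norm(q-p,axis=1)-.016,[.498,-.09,.18],loss="soft_l1",f_scale=.002).x)
cv2.imwrite("pics/w.png",c["frame"][:,:,::-1])
E
```

```text
[ 0.4902 -0.047   0.2416] [[ 0.067  -0.9978  0.0004]
 [-0.9978 -0.067  -0.001 ]
 [ 0.001  -0.0003 -1.    ]] [ 13.4977   9.0464 -17.6655   0.0683 -63.2785  -9.6851] 2.4667
0.78 [248.0, 84.4] [ 0.5021 -0.1332  0.1227]
0.67 [173.7, 85.1] [ 0.5682 -0.1298  0.0883]
500 [ 0.4815 -0.1074  0.1651] [ 0.5133 -0.0767  0.1983]
[ 0.4974 -0.0908  0.1806]
```

View pics/w.png

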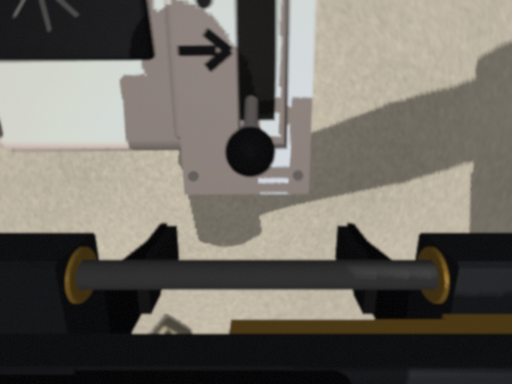

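The wrist view shows the knob at (249,150), just ahead of the jaws and lined up with them. The sphere fit puts it at (0.497,-0.091,0.181), which agrees with the triangulation. Next I move above it, lower and grip.

Request:
drive_tool(rows=[[100, 7, -22, 0, 0, 0, 0], [100, 0, -22, 0, 0, 0, 0], [100, 0, 0, -20, 0, 0, 0], [100, 0, 0, -20, 0, 0, 0], [100, 0, 0, -20, 0, 0, 0]])

```text
time_s: 2.98
tcp_pos: [0.4964, -0.0861, 0.1813]
ee_rot: [[0.079, -0.997, 0.002], [-0.997, -0.079, 0.0], [-0.0, -0.002, -1.0]]
wrist_force: [0.0, 0.8, -0.2]
gripper_width: 1.002
gripper_force: 0.0
```

Request:
drive_tool(rows=[[30, 0, 0, 0, 0, 0, 0], [30, 0, 0, 0, 0, 0, 0], [30, 0, 0, 0, 0, 0, 0], [30, 0, 0, 0, 0, 0, 0], [30, 0, 0, 0, 0, 0, 0]])

```text
time_s: 3.4
tcp_pos: [0.4971, -0.0864, 0.1829]
ee_rot: [[0.077, -0.997, 0.003], [-0.997, -0.077, 0.0], [0.0, -0.003, -1.0]]
wrist_force: [-0.9, 0.3, 0.3]
gripper_width: 0.707
gripper_force: 0.0
```

Request:
drive_tool(rows=[[30, 0, 0, 0, 0, 0, 0], [30, 0, 0, 0, 0, 0, 0], [30, 0, 0, 0, 0, 0, 0], [30, 0, 0, 0, 0, 0, 0], [30, 0, 0, 0, 0, 0, 0]])

```text
time_s: 3.82
tcp_pos: [0.4968, -0.0867, 0.1818]
ee_rot: [[0.076, -0.997, 0.001], [-0.997, -0.076, 0.0], [0.0, -0.001, -1.0]]
wrist_force: [0.9, 0.3, -0.6]
gripper_width: 0.352
gripper_force: 30.0
```

Request:
drive_tool(rows=[[30, -5, -0.4, 0, 0, 0, 0], [30, -5, -0.4, 0, 0, 0, 0], [30, -5, -0.4, 0, 0, 0, 0], [30, -5, -0.4, 0, 0, 0, 0], [30, 0, 0, 0, 0, 0, 0]])

```text
time_s: 4.23
tcp_pos: [0.4784, -0.0881, 0.1821]
ee_rot: [[0.077, -0.997, 0.008], [-0.997, -0.077, 0.001], [-0.0, -0.008, -1.0]]
wrist_force: [6.5, -0.8, -4.6]
gripper_width: 0.349
gripper_force: 30.0
```

Request:
drive_tool(rows=[[30, 0.5, -6, 2.6, 0, 0, 0], [30, 0.5, -6, 2.6, 0, 0, 0], [30, 0.5, -6, 2.6, 0, 0, 0], [30, 0.4, -6, 2.6, 0, 0, 0], [30, 0.5, -6, 2.6, 0, 0, 0]])

```text
time_s: 4.65
tcp_pos: [0.4796, -0.118, 0.1939]
ee_rot: [[0.076, -0.997, 0.003], [-0.997, -0.076, 0.001], [-0.001, -0.003, -1.0]]
wrist_force: [5.7, 0.4, -8.8]
gripper_width: 0.352
gripper_force: 30.0
```

```bash
cat > k.py <<'E'
from h import *
from scipy.optimize import least_squares
np.set_printoptions(precision=4,suppress=True)
s=sense();c=capture("wrist");c["s"]=s
t=capture("top")
ex=np.array([.075,-.997]);ey=np.array([.997,.075]);O=np.array([.5046,-.1738])
print("tcp",s["tcp_pos"],"F",s["wrist_force"],s["time_s"],s["gripper_width"])
for n,c in(("wrist",c),("top",t)):
    z=c["z_map"];pts=np.array([P(c,u,v) for v in range(0,384) for u in range(0,512) if z[v,u]>0 and c["frame"][v,u].max()<75])
    q=pts[(abs(pts[:,0]-.495)<.05)&(pts[:,1]<-.06)&(pts[:,1]>-.25)&(pts[:,2]>.172)&(pts[:,2]<.215)]
    print(n,len(q))
    if len(q)>20:
        p=least_squares(lambda p:np.linalg.norm(q-p,axis=1)-.016,[*np.median(q,0)[:2],.185],loss="soft_l1",f_scale=.001).x
        d=p[:2]-O; print(" knob",p,"x,y trim",d@ex,d@ey,"lean",np.arcsin(d@ex/.18))
cv2.imwrite("pics/k%d.png"%(s["time_s"]*100),np.hstack([c["frame"][:,:,::-1][150:300,300:450],]))
E
python3 k.py
```

```text
tcp [ 0.4796 -0.118   0.1939] F [ 5.7443  0.434  -8.8342] 4.65 0.3515266520641962
wrist 3605
 knob [ 0.4815 -0.1223  0.1917] x,y trim -0.0530986845775961 -0.019192841692757485 lean -0.2994478704078079
top 0
```

Request:
drive_tool(rows=[[30, 4, 0.3, -1, 0, 0, 0], [60, 0, 0, 0, 0, 0, 0], [60, 0, 0, 0, 0, 0, 0], [60, 0, 0, 0, 0, 0, 0], [60, 0, 0, 0, 0, 0, 0]])

```text
time_s: 5.17
tcp_pos: [0.4815, -0.118, 0.1931]
ee_rot: [[0.076, -0.997, -0.003], [-0.997, -0.076, 0.0], [-0.0, 0.003, -1.0]]
wrist_force: [-0.1, -0.7, 0.2]
gripper_width: 0.553
gripper_force: 0.0
```

Request:
drive_tool(rows=[[75, 0, 0, 0, 0, 0, 0], [75, 0, 0, 25, 0, 0, 0], [75, 0, 0, 25, 0, 0, 0], [0, 0, 30, 0, 0, 0, 0], [0, 10, 25, 0, 0, 0, 0]])

```text
time_s: 5.58
tcp_pos: [0.4918, -0.063, 0.2452]
ee_rot: [[0.073, -0.997, 0.002], [-0.997, -0.073, 0.001], [-0.001, -0.002, -1.0]]
wrist_force: [-0.6, -0.9, -0.6]
gripper_width: 0.663
gripper_force: 0.0
```

```bash
python3 k.py
```

```text
tcp [ 0.4918 -0.063   0.2452] F [-0.6176 -0.8579 -0.6145] 5.5833 0.6632391743389187
wrist 1974
 knob [ 0.4874 -0.122   0.192 ] x,y trim -0.0529152583305759 -0.013259818933430496 lean -0.298381551502814
top 0
```

Request:
drive_tool(rows=[[0, 0, 0, 0, 0, 0, 0], [0, 0, 0, 0, 0, 0, 0], [0, 0, 0, 0, 0, 0, 0], [0, 0, 0, 0, 0, 0, 0], [0, 0, 0, 0, 0, 0, 0]])

```text
time_s: 6.1
tcp_pos: [0.4924, -0.0636, 0.2434]
ee_rot: [[0.075, -0.997, -0.0], [-0.997, -0.075, -0.0], [0.0, 0.0, -1.0]]
wrist_force: [-0.7, 0.0, -0.8]
gripper_width: 0.211
gripper_force: 0.0
```

Request:
drive_tool(rows=[[0, 0, 0, 0, 0, 0, 0], [0, 0, 0, -18, 0, 0, 0], [0, 0, 0, -18, 0, 0, 0], [0, 0, 0, -17, 0, 0, 0], [0, 0, -15, 0, 0, 0, 0]])

```text
time_s: 6.52
tcp_pos: [0.4906, -0.0773, 0.1872]
ee_rot: [[0.077, -0.997, -0.007], [-0.997, -0.077, 0.0], [-0.001, 0.007, -1.0]]
wrist_force: [-0.5, 0.8, -0.6]
gripper_width: 0.005
gripper_force: 0.0
```

Request:
drive_tool(rows=[[0, 0, -8, 0, 0, 0, 0], [0, 0, -4, 0, 0, 0, 0], [0, 0, -2, 0, 0, 0, 0], [0, 0, -2, 0, 0, 0, 0], [0, 0, -2, 0, 0, 0, 0]])

```text
time_s: 6.93
tcp_pos: [0.4932, -0.0956, 0.1913]
ee_rot: [[0.076, -0.997, 0.002], [-0.997, -0.076, 0.001], [-0.001, -0.002, -1.0]]
wrist_force: [-0.1, 3.5, 2.6]
gripper_width: 0.006
gripper_force: 2.0
```

```bash
python3 k.py
```

```text
tcp [ 0.4932 -0.0956  0.1913] F [-0.1055  3.5172  2.6192] 6.9333 0.006476744061652835
wrist 4123
 knob [ 0.4878 -0.1221  0.1926] x,y trim -0.052851054981518764 -0.012885238859222175 lean -0.2980083983660385
top 0
```

In contact, with 3.5 N on the finger. I'll push on slowly, following the arc.

Request:
drive_tool(rows=[[0, 0.1, -1.5, 0.4, 0, 0, 0], [0, 0.1, -1.5, 0.4, 0, 0, 0], [0, 0.1, -1.5, 0.4, 0, 0, 0], [0, 0.1, -1.5, 0.4, 0, 0, 0], [0, 0, 0, 0, 0, 0, 0]])

```text
time_s: 7.45
tcp_pos: [0.4934, -0.1022, 0.1924]
ee_rot: [[0.076, -0.997, 0.001], [-0.997, -0.076, -0.0], [0.0, -0.001, -1.0]]
wrist_force: [0.7, 3.0, 1.6]
gripper_width: 0.001
gripper_force: 1.3
```

```bash
python3 k.py
```

```text
tcp [ 0.4934 -0.1022  0.1924] F [0.7046 2.9896 1.5695] 7.45 0.0005821632441201901
wrist 4118
 knob [ 0.4882 -0.1287  0.1943] x,y trim -0.046166185640034614 -0.012937795036327433 lean -0.25937738076335837
top 0
```

Request:
drive_tool(rows=[[0, 0.1, -1.5, 0.3, 0, 0, 0], [0, 0.1, -1.5, 0.3, 0, 0, 0], [0, 0.1, -1.5, 0.3, 0, 0, 0], [0, 0.1, -1.5, 0.3, 0, 0, 0], [0, 0, 0, 0, 0, 0, 0]])

```text
time_s: 7.97
tcp_pos: [0.4934, -0.1084, 0.1933]
ee_rot: [[0.076, -0.997, -0.0], [-0.997, -0.076, -0.0], [0.0, 0.0, -1.0]]
wrist_force: [0.5, 1.5, 1.3]
gripper_width: 0.012
gripper_force: 0.9
```

```bash
python3 k.py
```

```text
tcp [ 0.4934 -0.1084  0.1933] F [0.4897 1.5303 1.334 ] 7.9667 0.01160584979245965
wrist 4125
 knob [ 0.4932 -0.1328  0.2158] x,y trim -0.041710629323060966 -0.008265421843781026 lean -0.2338513139257924
top 0
```

```bash
cat > k2.py <<'E'
from h import *
from scipy.optimize import least_squares
s=sense();c=capture("wrist");c["s"]=s
ex=np.array([.075,-.997]);ey=np.array([.997,.075]);O=np.array([.5046,-.1738])
z=c["z_map"];pts=np.array([P(c,u,v) for v in range(384) for u in range(512) if z[v,u]>0 and c["frame"][v,u].max()<75])
d=pts[:,:2]-O;q=np.c_[d@ex,d@ey,pts[:,2]-.02]
import sys
lim=float(sys.argv[1]) if len(sys.argv)>1 else ((np.array(s["tcp_pos"])[:2]-O)@ex+.012)
q=q[(q[:,0]>lim)&(q[:,0]<.09)&(abs(q[:,1])<.045)&(q[:,2]>.15)&(q[:,2]<.19)]
K=lambda p:.18*np.array([np.sin(p[0]),-np.sin(p[1])*np.cos(p[0]),np.cos(p[0])*np.cos(p[1])])
r=least_squares(lambda p:np.linalg.norm(q-K(p),axis=1)-.016,[lim/.18+.1,.05],loss="soft_l1",f_scale=.001)
print("n",len(q),"F",np.round(s["wrist_force"],1),"lean %.3f side %.3f stemx %.4f"%(*r.x,.12*np.sin(r.x[0])),"res",np.median(abs(r.fun)),s["time_s"])
E
python3 k2.py
```

```text
n 2821 F [-0.1  2.   0.3] lean -0.218 side 0.075 stemx -0.0260 res 0.0002636173656960922 8.0667
```

Request:
drive_tool(rows=[[0, 0.1, -1.5, 0.3, 0, 0, 0], [0, 0.1, -1.5, 0.3, 0, 0, 0], [0, 0.1, -1.5, 0.3, 0, 0, 0], [0, 0, 0, 0, 0, 0, 0], [0, 0, 0, 0, 0, 0, 0]])

```text
time_s: 8.53
tcp_pos: [0.4938, -0.1128, 0.1943]
ee_rot: [[0.076, -0.997, -0.0], [-0.997, -0.076, -0.0], [0.0, 0.0, -1.0]]
wrist_force: [0.4, 1.2, 1.6]
gripper_width: 0.009
gripper_force: 0.6
```

```bash
python3 k2.py
```

```text
n 2451 F [0.4 1.2 1.6] lean -0.193 side 0.073 stemx -0.0231 res 0.00023738276394099853 8.5333
```

Request:
drive_tool(rows=[[0, 0.1, -1.3, 0.2, 0, 0, 0], [0, 0.1, -1.3, 0.2, 0, 0, 0], [0, 0.1, -1.3, 0.2, 0, 0, 0], [0, 0, 0, 0, 0, 0, 0], [0, 0, 0, 0, 0, 0, 0]])

```text
time_s: 9.0
tcp_pos: [0.4936, -0.1168, 0.1946]
ee_rot: [[0.076, -0.997, -0.001], [-0.997, -0.076, -0.0], [0.0, 0.001, -1.0]]
wrist_force: [-1.1, 0.6, 0.2]
gripper_width: 0.006
gripper_force: 0.0
```

```bash
python3 k2.py
```

```text
n 2004 F [-1.1  0.6  0.2] lean -0.170 side 0.003 stemx -0.0203 res 0.00022260896603176067 9.0
```

Request:
drive_tool(rows=[[0, 0.1, -1.3, 0.2, 0, 0, 0], [0, 0.1, -1.3, 0.2, 0, 0, 0], [0, 0, 0, 0, 0, 0, 0], [0, 0, 0, 0, 0, 0, 0]])

```text
time_s: 9.38
tcp_pos: [0.4941, -0.1192, 0.1951]
ee_rot: [[0.076, -0.997, -0.0], [-0.997, -0.076, -0.0], [0.0, 0.001, -1.0]]
wrist_force: [-1.2, 0.9, -0.3]
gripper_width: 0.003
gripper_force: 0.2
```

```bash
python3 k2.py
```

```text
n 1876 F [-1.2  0.9 -0.3] lean -0.157 side 0.003 stemx -0.0187 res 0.00022955044819990972 9.3833
```

The lever dropped home: side lean 0.003 rad, stem x about -19 mm, arrow at -20 mm. I'll back off and verify.

Request:
drive_tool(rows=[[0, 0, 15, 0, 0, 0, 0], [0, 0, 25, 0, 0, 0, 0], [0, 0, 10, 25, 0, 0, 0], [0, 0, 0, 30, 0, 0, 0], [0, 0, 0, 0, 0, 0, 0]])

```text
time_s: 9.85
tcp_pos: [0.4977, -0.0687, 0.2562]
ee_rot: [[0.079, -0.997, 0.012], [-0.997, -0.079, -0.001], [0.002, -0.012, -1.0]]
wrist_force: [0.6, 0.4, 0.1]
gripper_width: 0.006
gripper_force: 0.0
```

```bash
python3 k2.py -0.06; python3 - <<'E'
from h import *
t=capture("top");b=np.load("pics/top.npz")["frame"];cv2.imwrite("pics/e.png",np.hstack([t["frame"][:,:,::-1][60:300,320:470],b[:,:,::-1][60:300,320:470]]).repeat(2,0).repeat(2,1))
d=np.abs(t["frame"].astype(int)-b)[:, :320].max(2)>60;print("changed left px",d[100:330].sum());print(sense()["wrist_force"])
E
```

```text
n 1155 F [0.6 0.4 0.1] lean -0.156 side 0.003 stemx -0.0186 res 0.00023210682059057394 9.85
changed left px 748
[ 0.16541514  0.20869477 -0.20451026]
```

View pics/e.png

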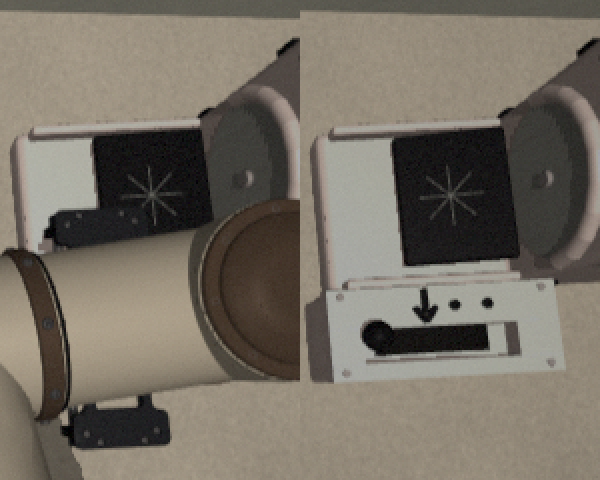

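The end picture shows the arm covering the console at (150,330), so the top view can't check the lever. The wrist depth fit still puts it home, at side lean 0.003 rad with the stem about 1.5 mm from the arrow. The tool is clear and nothing on the bench was touched, so I'm handing in.

```bash
python3 -c "
from station import *
print(finish_job())"
```

```text
the job is handed in; nothing more can be done
None
```

The job is handed in: my last measurement before that had the lever fully home in the arrow-marked notch (side lean about 0.003 rad, stem about 1.5 mm from the arrow), with the arm clear and the casts, bowl and spatula never touched; the hand-in call returned no verdict.

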